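# Sort the reagent bottles by weight

## Robot

A 6-joint arm with a two-finger parallel gripper is mounted at the origin on the work surface. World frame = base frame: x ahead of the robot, y to its left, z up, the work surface at z = 0. Lengths are in m, angles in degrees, forces in N, time in s.
With the tool pointing down it reaches from about 0.375 to 0.9 m from the base axis. Payload 3.1 kg.
Tool frame: the origin (TCP) lies midway between the tips of the shut fingers; the grasp point (between the pads) lies bot.hold_point_z behind it (bot.hold_point_z is the distance from the TCP to the grasp point, in m); z points along the fingers, y is the direction in which the jaws open and shut (so a half turn about z gives the same grasp; the last joint's range is limited). The gripper opens to 87 mm and grips with 3 to 60 N. Pads are 19 mm wide; open, the fingers measure 117 mm over their backs; the gripper's body (75 mm by 190 mm) begins 51 mm behind the grasp point.
Start: joints at [60.132, 30.224, 82.088, -0, 67.689, -10.227], TCP at [0.21, 0.589, 0.223] pointing down, gripper open.
Joint ranges: [-176.69, 176.69], [-43.24, 126.21], [12.49, 139.97], [-82, 262], [0, 151.66], [-163.58, 163.58]. Speed limits (degrees/s): [159.86, 159.86, 180, 180, 180, 180].

## Interface

Orientations are given as a 3x3 rotation matrix whose columns are the frame's x, y, z axes.
In Python, from rig import bot, vision, order gives the robot as it stands. The module is installed in compiled form; this text tells all that it offers.
- The arm moves only by the tool move_arm, never from a script. Its argument "moves" is a list of rows, each an object of numbers: "hand": the finger opening in mm, from 0 to 87; "x", "y", "z": the shift along the tool's x, y, z in units of 25 mm (1.0 is 25 mm); "wx", "wy", "wz": the turn, a rotation vector about the tool's x, y, z in degrees. In form: [{"hand": .., "x": .., "y": .., "z": .., "wx": .., "wy": .., "wz": ..}, ...]. A call has 1 to 20 rows; each row shifts and turns the commanded pose from where the row before left it, along the tool's axes as they then stand; what a row does not reach is not made up. A row lasts 1/10 s, in which the tool goes at most 50 mm and 8.59 degrees, less where a joint would pass 70% of its speed; a pose out of reach is approached as far as the arm can. A call is refused whole if a number of a shift passes 1 or a number of a turn 8.59, either way. A call with a gripper value outside its range is refused whole. The fingers move at their own pace and stop on an object; the grip force is fixed at half the most. Time passes only in rows, so rows that do not move let the fingers close. It gives the time, the measured TCP pose, the force and the opening at its end, in the units of the state.
- bot.read_state(): the state, without advancing time (a new reading comes with each control period).
- vision.capture(name): name is "scene" or "top" or "wrist"; returns a dict with "image" (480x640x3 uint8, red, green, blue), "z_map" (480x640 float32, m along the optical axis (not along the pixel's ray), 0 where there is no reading), "fx", "fy", "cx", "cy" (pixels), "pose" (4x4, takes a point from camera to world coordinates); the wrist camera has in their place "hand_eye" (4x4, takes a point from camera to tool coordinates, whose origin is the TCP and whose axes are the flange's). Camera axes: x right, y down, z forward; pixel columns grow to the right and rows downward; lengths in m; the calibration is good to about 2 mm. A picture is of the moment at which its call begins: read the wrist's pose just before it.
- order.hand_in(): hands the job in, once; it reports no verdict.
The state is a dict: "time_s": time; "joint_positions": joint angles; "qvel": joint speeds; "tau": joint torques, N m; "position": TCP position; "tcp_rot": TCP orientation; "force": force on the tool from outside, world axes, zero at the start; "moment": the same for the moment, N m; "opening": opening from 0.0 (shut) to 1.0 (fully open).
Only numpy, scipy, OpenCV 4.12 (cv2) and the standard library are available. Lean on these libraries where they do the work, as an engineer would, in place of code of your own. Each camera call takes 0.05 s, during which the arm holds its last target.

## Task

Pick up each of the two white bottles with blue caps and feel its weight: stand a bottle that weighs more than half a kilogram in the green stock tray, and one that weighs less in the yellow refill tray (both may belong in the same tray; one within about 50 grams of half a kilogram may go in either). Set them down gently and upright on the tray's floor without dropping them, never tip them over, and leave the red-capped bottle, the amber bottle and the beaker where they are.

Things in the scene. Friction and masses are not known exactly. Their poses are not given: they have to be found in the camera images.
- bottle_a_center (a point): One of two alike: closed white plastic reagent bottle, bright blue screw cap, pale label band. Body 66 mm across to 90 mm up, then a sloping shoulder, 34 mm neck and round cap (42 mm across, 114 to 144 mm above the underside): grip the cap from above. Weighs 150 to 900 g, contents unseen. This point: its centre, on its axis, 72 mm above the underside; z along its axis.
- bottle_b_center (a point): One of two alike: closed white plastic reagent bottle, bright blue screw cap, pale label band. Body 66 mm across to 90 mm up, then a sloping shoulder, 34 mm neck and round cap (42 mm across, 114 to 144 mm above the underside): grip the cap from above. Weighs 150 to 900 g, contents unseen. This point: its centre, on its axis, 72 mm above the underside; z along its axis.
- stock_tray: The stock tray: a green open plastic tray fixed to the bench, 130 x 220 mm outside (own x by y), 25 mm high, walls 4 mm, floor 4 mm thick. Origin: centre of its underside, on the bench. Both bottles fit side by side, 55 mm either way of the centre along its long y axis.
- refill_tray: The refill tray: a yellow open plastic tray fixed to the bench, 130 x 220 mm outside (own x by y), 25 mm high, walls 4 mm, floor 4 mm thick. Origin: centre of its underside, on the bench. Both bottles fit side by side, 55 mm either way of the centre along its long y axis.
- red_bottle_center (a point): Bystander: a white bottle of the same shape and size, but with a red cap; leave it alone. Point half-way up, 72 mm above its underside.
- amber_bottle_center (a point): Bystander: an amber bottle of the same shape and size with a black cap. Point half-way up, 72 mm above its underside.
- beaker_center (a point): Bystander: an empty glass beaker, 68 mm across and 90 mm high. Point half-way up.
Mind the look-alikes: they are no part of the job. What is shaped like the part that bears bottle_b_center but purple is not meant.

How it is judged:
By the outcome, as a careful person would: the job done as asked, in the order asked, and still so for the second after the job is handed in, with the robot touching nothing.
It also fails if it takes over 58 s, if anything falls off the work surface, if the arm or the gripper's body presses on something with over 40 N, if the wrist force passes 120 N, or if a joint passes its speed limit or range.

## Working session

There is one attempt and no reset: what is moved stays moved. The work goes in short steps, Python scripts to look and compute and a tool call to move; the robot and the scene stay as the last step left them, time stands still between calls to the robot, and variables do not carry over. Pictures are saved under pics/ and viewed, and the job is handed in when it is done.

Besides the shell and the picture viewer there is one more tool, called by a JSON object that holds its "fn" and its "kwargs", one argument or row to a line. move_arm: Moves the arm, as the interface text tells. Its arguments: {"type":"object","properties":{"moves":{"type":"array"}},"required":["moves"]}

```bash
mkdir -p pics
python3 - <<'E'
from rig import bot, vision, order
import cv2,numpy as np,pickle
s=bot.read_state()
for k,v in s.items(): print(k,v)
print(bot.hold_point_z)
for n in ["scene","top"]:
    c=vision.capture(n); pickle.dump(c,open(n+".pkl","wb"))
    cv2.imwrite(f"pics/{n}0.png",c["image"][:,:,::-1]); print(n,c["fx"],c["cx"],c["pose"])
E
```

```text
time_s 0.0
joint_positions [ 6.01328474e+01  3.02768141e+01  8.21551634e+01 -9.62731727e-04
  6.76885443e+01 -1.02279198e+01]
qvel [-0.03390081  0.04906905 -0.03280336  0.04501987  0.07169139 -0.04553442]
tau [ 1.45115901e-03 -4.40036595e+01 -1.76593906e+01  6.33975654e-02
  5.82370092e-02 -1.52077669e-04]
position [0.20968075 0.58801644 0.22160149]
tcp_rot [[-9.41829499e-01  3.36089462e-01 -1.03404337e-03]
 [ 3.36090862e-01  9.41827785e-01 -1.83185977e-03]
 [ 3.58222012e-04 -2.07283209e-03 -9.99997788e-01]]
force [-0.96244054 -0.31579466  0.27415806]
moment [0.05100852 0.0153574  0.02471404]
opening 1.0001460842958962
0.0187
scene 444.2384594466804 323.07871394274986 [[-0.87796831  0.3181987  -0.35766078  0.92935543]
 [ 0.47871156  0.58766293 -0.65229405  0.56360814]
 [ 0.00262487 -0.74390985 -0.66827482  0.64944749]
 [ 0.          0.          0.          1.        ]]
top 523.378734727574 323.122911835113 [[-0.01040261 -0.99633692  0.08487947  0.53993916]
 [-0.99955363  0.00798362 -0.02878902  0.01902317]
 [ 0.02800592 -0.08514107 -0.99597523  1.09213229]
 [ 0.          0.          0.          1.        ]]
```

View pics/scene0.png

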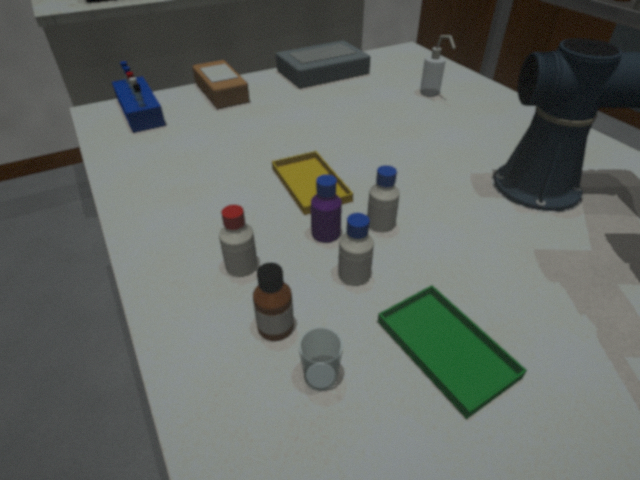

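View pics/top0.png

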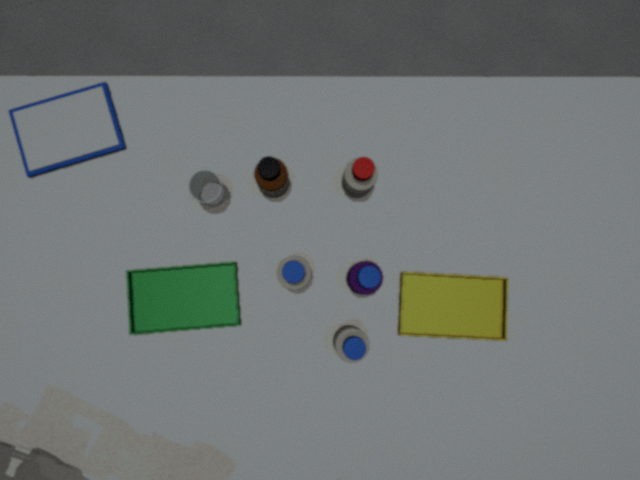

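Candidates in the top view: white with a blue cap at (293,272) and (354,347), which are the targets. The look-alikes are purple with a blue cap at (370,277), white with a red cap at (363,168) and amber at (269,168). I'll check this in a close crop and measure.

```bash
cat > h.py <<'E'
import numpy as np,cv2
def ray(c,u,v,z,):
    d=c["pose"][:3,:3]@np.array([(u-c["cx"])/c["fx"],(v-c["cy"])/c["fy"],1]); o=c["pose"][:3,3]
    return o+d*(z-o[2])/d[2]
def dep(c,u,v):
    z=c["z_map"][int(round(v)),int(round(u))]
    return (c["pose"]@np.array([(u-c["cx"])/c["fx"]*z,(v-c["cy"])/c["fy"]*z,z,1]))[:3]
def blobs(c,lo,hi,amin=60):
    h=cv2.cvtColor(c["image"],cv2.COLOR_RGB2HSV); m=cv2.inRange(h,lo,hi)
    cs,_=cv2.findContours(m,cv2.RETR_EXTERNAL,cv2.CHAIN_APPROX_NONE)
    return [k for k in cs if cv2.contourArea(k)>amin]
R={"blue":((105,150,110),(122,255,255)),"red":((170,150,80),(180,255,255)),"green":((50,120,30),(80,255,255)),"yellow":((20,120,60),(35,255,255))}
E
python3 - <<'E'
import pickle
from h import *
np.set_printoptions(precision=4,suppress=True)
for n in ["top","scene"]:
    c=pickle.load(open(n+".pkl","rb")); print(n)
    for k in ["blue","red"]:
        for b in blobs(c,*R[k]):
            (u,v),r=cv2.minEnclosingCircle(b); M=cv2.moments(b);uu,vv=M['m10']/M['m00'],M['m01']/M['m00']
            print(k,round(uu),round(vv),round(r,1),ray(c,uu,vv,.144 if n=="top" else .129),dep(c,uu,vv))
    if n=="top":
      for k in ["green","yellow"]:
        for b in blobs(c,*R[k],1000):
            rr=cv2.minAreaRect(b); P=np.array([ray(c,*p,.025) for p in cv2.boxPoints(rr)])
            print(k,rr,P.mean(0),P[:,:2].tolist(),np.linalg.norm(np.diff(P,axis=0),axis=1), dep(c,*rr[0]))
      for u,v in [(269,168),(212,194),(204,183)]: print(u,v,ray(c,u,v,.144),dep(c,u,v))
      im=c["image"][220:380,260:420,::-1]; cv2.imwrite("pics/crop0.png",cv2.resize(im,None,fx=3.5,fy=3.5))
E
```

```text
top
blue 354 348 10.5 [ 0.4338 -0.0622  0.144 ] [ 0.4338 -0.0622  0.1435]
blue 369 277 10.3 [ 0.5617 -0.0913  0.144 ] [ 0.5617 -0.0913  0.1441]
blue 293 271 10.4 [0.5724 0.0468 0.144 ] [0.5724 0.0469 0.1428]
green ((182.65023803710938, 297.8526916503906), (62.632293701171875, 109.82876586914062), 85.36454010009766) [0.5255 0.272  0.025 ] [[0.5802034390314977, 0.3877156002436128], [0.5961494801350427, 0.16794989706664892], [0.47036186404687375, 0.15732137751679198], [0.45546999726649334, 0.37503501572978415]] [0.2203 0.1262 0.2182] [0.5249 0.2771 0.0051]
yellow ((453.0554504394531, 305.83599853515625), (106.92645263671875, 62.738433837890625), 2.726310968399048) [ 0.5034 -0.2761  0.025 ] [[0.44637735569866954, -0.16195961744914522], [0.5731240152774117, -0.17096905495890685], [0.5605807969637743, -0.39138511949221977], [0.43334534949819414, -0.38005346361681813]] [0.1271 0.2208 0.1277] [ 0.5022 -0.2824  0.0011]
269 168 [0.7625 0.0896 0.144 ] [0.7626 0.0896 0.1433]
212 194 [0.7147 0.1933 0.144 ] [0.7405 0.2191 0.0038]
204 183 [0.7351 0.208  0.144 ] [0.7599 0.232  0.0237]
scene
blue 358 219 9.6 [0.5645 0.0315 0.129 ] [0.5746 0.0463 0.1434]
blue 326 180 8.1 [ 0.5533 -0.1102  0.129 ] [ 0.5639 -0.0912  0.1437]
blue 386 170 8.1 [ 0.4225 -0.0804  0.129 ] [ 0.4381 -0.0606  0.145 ]
blue 126 97 16.7 [ 0.8423 -0.7258  0.129 ] [ 0.8317 -0.8815  0.0661]
blue 148 95 15.4 [ 0.7857 -0.7061  0.129 ] [ 0.7685 -0.8579  0.0668]
```

View pics/crop0.png

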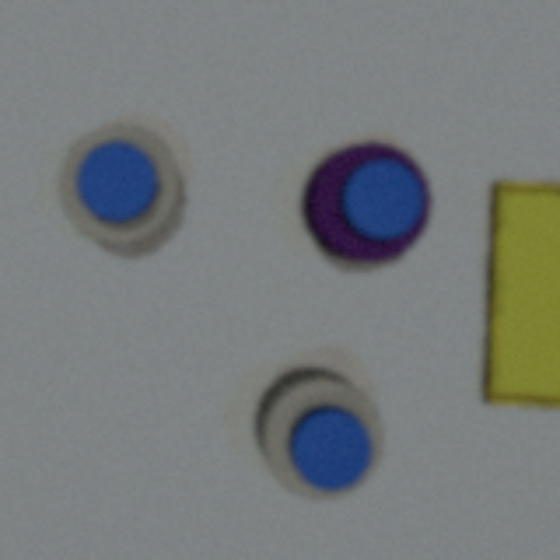

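The crop confirms the two white blue-capped targets, at (0.573, 0.047) and (0.434, -0.062). The purple one is at (0.562, -0.091). Next I move above the first target, bottle A.

{"fn": "move_arm", "kwargs": {
  "moves": [
    {"hand": 87, "x": -0.4, "y": -0.3, "z": 0},
    {"hand": 87, "x": -0.9, "y": -0.66, "z": 0},
    {"hand": 87, "x": -0.9, "y": -0.66, "z": 0},
    {"hand": 87, "x": -0.9, "y": -0.66, "z": 0},
    {"hand": 87, "x": -0.9, "y": -0.66, "z": 0},
    {"hand": 87, "x": -0.9, "y": -0.66, "z": 0},
    {"hand": 87, "x": -0.9, "y": -0.66, "z": 0},
    {"hand": 87, "x": -0.9, "y": -0.66, "z": 0},
    {"hand": 87, "x": -0.9, "y": -0.66, "z": 0},
    {"hand": 87, "x": -0.9, "y": -0.66, "z": 0},
    {"hand": 87, "x": -0.9, "y": -0.66, "z": 0},
    {"hand": 87, "x": -0.9, "y": -0.66, "z": 0},
    {"hand": 87, "x": -0.9, "y": -0.66, "z": 0},
    {"hand": 87, "x": -0.9, "y": -0.66, "z": 0},
    {"hand": 87, "x": -0.9, "y": -0.66, "z": 0},
    {"hand": 87, "x": -0.9, "y": -0.66, "z": 0},
    {"hand": 87, "x": -0.9, "y": -0.66, "z": 0},
    {"hand": 87, "x": -0.9, "y": -0.66, "z": 0},
    {"hand": 87, "x": -0.9, "y": -0.66, "z": 0},
    {"hand": 87, "x": -0.9, "y": -0.66, "z": 0}
  ]
}}

```text
schema error: expected keys hand, x, y, z, wx, wy, wz
```

{"fn": "move_arm", "kwargs": {
  "moves": [
    {"hand": 87, "x": -0.9, "y": -0.66, "z": 0},
    {"hand": 87, "x": -0.9, "y": -0.66, "z": 0},
    {"hand": 87, "x": -0.9, "y": -0.66, "z": 0},
    {"hand": 87, "x": -0.5, "y": -0.5, "z": 0},
    {"hand": 87},
    {"hand": 87}
  ]
}}

```text
schema error: expected keys hand, x, y, z, wx, wy, wz
```

```bash
cat >> h.py <<'E'
def wr(bot,vision,name=None):
    s=bot.read_state(); c=vision.capture("wrist")
    T=np.eye(4);T[:3,:3]=s["tcp_rot"];T[:3,3]=s["position"]; c["pose"]=T@c["hand_eye"]
    if name: cv2.imwrite(name,c["image"][:,:,::-1])
    return s,c
def units(s,d):
    return (np.array(s["tcp_rot"]).T@np.array(d))/.025
E
python3 - <<'E'
from rig import bot,vision
from h import *
np.set_printoptions(precision=4,suppress=True)
s,c=wr(bot,vision,"pics/w1.png"); print(s["time_s"],s["position"],s["force"])
for b in blobs(c,*R["blue"],300):
    M=cv2.moments(b);u,v=M['m10']/M['m00'],M['m01']/M['m00']; p=ray(c,u,v,.144); print(u,v,p,dep(c,u,v),units(s,[p[0]-s["position"][0],p[1]-s["position"][1],.111-s["position"][2]]))
f=[]
for i in range(8): vision.capture("wrist"); f.append(bot.read_state()["force"])
print(np.mean(f,0),np.std(f,0))
E
```

```text
0.1 [0.2097 0.5881 0.2217] [ 0.5196 -0.1536 -0.1331]
[0.0143 0.0828 0.2601] [0.4377 0.4268 0.4938]
```

View pics/w1.png

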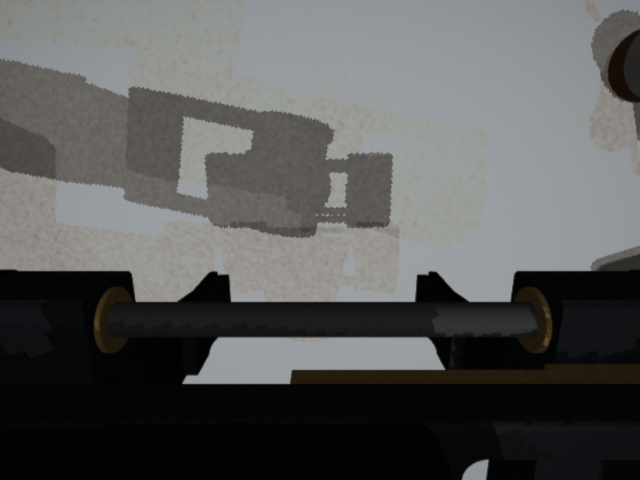

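The call needs every key in each row, so the arm has not moved. The wrist view shows only the fingers and shadows. I'll resend the move with all the keys.

{"fn": "move_arm", "kwargs": {
  "moves": [
    {"hand": 87, "x": -0.4, "y": -0.3, "z": 0, "wx": 0, "wy": 0, "wz": 0},
    {"hand": 87, "x": -0.9, "y": -0.66, "z": 0, "wx": 0, "wy": 0, "wz": 0},
    {"hand": 87, "x": -0.9, "y": -0.66, "z": 0, "wx": 0, "wy": 0, "wz": 0},
    {"hand": 87, "x": -0.9, "y": -0.66, "z": 0, "wx": 0, "wy": 0, "wz": 0},
    {"hand": 87, "x": -0.9, "y": -0.66, "z": 0, "wx": 0, "wy": 0, "wz": 0},
    {"hand": 87, "x": -0.9, "y": -0.66, "z": 0, "wx": 0, "wy": 0, "wz": 0},
    {"hand": 87, "x": -0.9, "y": -0.66, "z": 0, "wx": 0, "wy": 0, "wz": 0},
    {"hand": 87, "x": -0.9, "y": -0.66, "z": 0, "wx": 0, "wy": 0, "wz": 0},
    {"hand": 87, "x": -0.9, "y": -0.66, "z": 0, "wx": 0, "wy": 0, "wz": 0},
    {"hand": 87, "x": -0.9, "y": -0.66, "z": 0, "wx": 0, "wy": 0, "wz": 0},
    {"hand": 87, "x": -0.9, "y": -0.66, "z": 0, "wx": 0, "wy": 0, "wz": 0},
    {"hand": 87, "x": -0.9, "y": -0.66, "z": 0, "wx": 0, "wy": 0, "wz": 0},
    {"hand": 87, "x": -0.9, "y": -0.66, "z": 0, "wx": 0, "wy": 0, "wz": 0},
    {"hand": 87, "x": -0.9, "y": -0.66, "z": 0, "wx": 0, "wy": 0, "wz": 0},
    {"hand": 87, "x": -0.9, "y": -0.66, "z": 0, "wx": 0, "wy": 0, "wz": 0},
    {"hand": 87, "x": -0.9, "y": -0.66, "z": 0, "wx": 0, "wy": 0, "wz": 0},
    {"hand": 87, "x": -0.9, "y": -0.66, "z": 0, "wx": 0, "wy": 0, "wz": 0},
    {"hand": 87, "x": -0.9, "y": -0.66, "z": 0, "wx": 0, "wy": 0, "wz": 0},
    {"hand": 87, "x": -0.9, "y": -0.66, "z": 0, "wx": 0, "wy": 0, "wz": 0},
    {"hand": 87, "x": -0.9, "y": -0.66, "z": 0, "wx": 0, "wy": 0, "wz": 0}
  ]
}}

```text
time_s: 2.55
position: [0.5144, 0.1374, 0.2227]
tcp_rot: [[-0.942, 0.337, 0.0], [0.337, 0.942, -0.0], [-0.0, -0.0, -1.0]]
force: [0.2, 0.9, 0.3]
opening: 1.004
```

{"fn": "move_arm", "kwargs": {
  "moves": [
    {"hand": 87, "x": -0.9, "y": -0.66, "z": 0, "wx": 0, "wy": 0, "wz": 0},
    {"hand": 87, "x": -0.9, "y": -0.66, "z": 0, "wx": 0, "wy": 0, "wz": 0},
    {"hand": 87, "x": -0.9, "y": -0.66, "z": 0, "wx": 0, "wy": 0, "wz": 0},
    {"hand": 87, "x": -0.5, "y": -0.5, "z": 0, "wx": 0, "wy": 0, "wz": 0},
    {"hand": 87, "x": 0, "y": 0, "z": 0, "wx": 0, "wy": 0, "wz": 0},
    {"hand": 87, "x": 0, "y": 0, "z": 0, "wx": 0, "wy": 0, "wz": 0}
  ]
}}

```text
time_s: 3.15
position: [0.5677, 0.0541, 0.2224]
tcp_rot: [[-0.942, 0.337, -0.001], [0.337, 0.942, 0.001], [0.002, 0.0, -1.0]]
force: [0.0, -0.3, -0.2]
opening: 1.0
```

```bash
cat > m.py <<'E'
from rig import bot,vision
from h import *
import sys
np.set_printoptions(precision=4,suppress=True)
s,c=wr(bot,vision,sys.argv[1]); print(s["time_s"],s["position"],s["opening"]);print(np.array(s["tcp_rot"]));print(s["joint_positions"])
for b in blobs(c,*R["blue"],300):
    M=cv2.moments(b);u,v=M['m10']/M['m00'],M['m01']/M['m00']; p=ray(c,u,v,.144); print(u,v,p,dep(c,u,v),units(s,[p[0]-s["position"][0],p[1]-s["position"][1],.111-s["position"][2]]))
f=[];t=[]
for i in range(int(sys.argv[2])): vision.capture("wrist"); q=bot.read_state();f.append(q["force"]);t.append(np.r_[q["tau"],q["position"]])
print("F",np.mean(f,0),np.std(f,0),"tau,pos",np.mean(t,0))
E
python3 m.py pics/w2.png 8
```

```text
3.15 [0.5677 0.0541 0.2224] 0.9999625733980992
[[-0.9415  0.337  -0.0015]
 [ 0.337   0.9415  0.0008]
 [ 0.0017  0.0002 -1.    ]]
[ -5.7998  26.0427  90.0372   0.038   64.0098 -76.1235]
70.09579840172574 112.87017698681177 [ 0.4344 -0.0625  0.144 ] [ 0.4342 -0.0627  0.1436] [ 3.4426 -6.1889  4.4586]
F [0.0112 0.0488 0.332 ] [0.4884 0.3267 0.5103] tau,pos [ -0.1458 -39.5926 -16.7071  -0.0212   0.0846   0.0007   0.5681   0.0549
   0.2226]
```

View pics/w2.png

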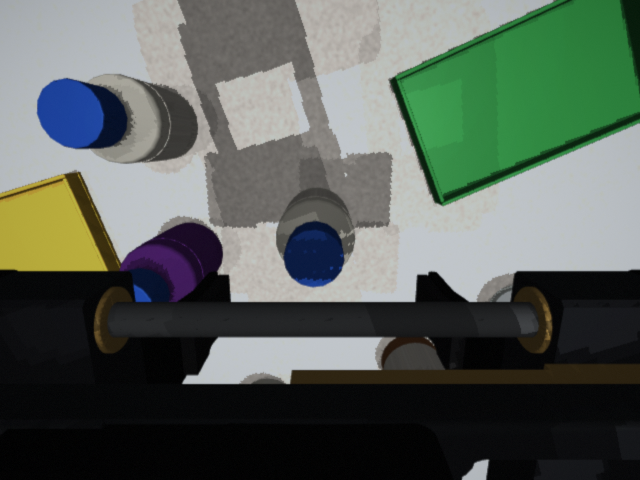

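In the wrist view A's shaded cap is at (313,254) and B's at (82,113). B's measured position agrees with the top view. Now I'll locate A's shaded cap.

```bash
sed -i 's/(105,150,110)/(105,150,45)/' h.py; python3 m.py pics/w3.png 1
```

```text
3.6 [0.5685 0.0545 0.2226] 1.0004051863935852
[[-0.9421  0.3354  0.    ]
 [ 0.3354  0.9421  0.    ]
 [-0.      0.     -1.    ]]
[ -5.7339  26.0554  89.9617   0.002   63.9805 -76.14  ]
142.30526028890705 283.80021804306347 [ 0.5515 -0.0712  0.144 ] [ 0.5525 -0.0743  0.1389] [-1.0442 -4.9627  4.4649]
312.2892201417924 253.851057383506 [0.5707 0.047  0.144 ] [0.5048 0.078  0.3847] [-0.1815 -0.2535  4.4651]
70.31245913888111 111.17722050994676 [ 0.4346 -0.0619  0.144 ] [ 0.4345 -0.0621  0.1436] [ 3.4848 -6.1805  4.4647]
F [0.4934 0.2573 0.2654] [0. 0. 0.] tau,pos [  0.06   -39.7037 -16.6975  -0.0133   0.0859   0.0002   0.5686   0.0542
   0.2226]
```

{"fn": "move_arm", "kwargs": {
  "moves": [
    {"hand": 87, "x": -0.23, "y": -0.24, "z": 0.3, "wx": 0, "wy": 0, "wz": 0},
    {"hand": 87, "x": 0, "y": 0, "z": 0.7, "wx": 0, "wy": 0, "wz": 0},
    {"hand": 87, "x": 0, "y": 0, "z": 0.7, "wx": 0, "wy": 0, "wz": 0},
    {"hand": 87, "x": 0, "y": 0, "z": 0.7, "wx": 0, "wy": 0, "wz": 0},
    {"hand": 87, "x": 0, "y": 0, "z": 0.7, "wx": 0, "wy": 0, "wz": 0},
    {"hand": 87, "x": 0, "y": 0, "z": 0.7, "wx": 0, "wy": 0, "wz": 0},
    {"hand": 87, "x": 0, "y": 0, "z": 0.45, "wx": 0, "wy": 0, "wz": 0},
    {"hand": 87, "x": 0, "y": 0, "z": 0.2, "wx": 0, "wy": 0, "wz": 0},
    {"hand": 87, "x": 0, "y": 0, "z": 0, "wx": 0, "wy": 0, "wz": 0},
    {"hand": 60, "x": 0, "y": 0, "z": 0, "wx": 0, "wy": 0, "wz": 0},
    {"hand": 52, "x": 0, "y": 0, "z": 0, "wx": 0, "wy": 0, "wz": 0},
    {"hand": 46, "x": 0, "y": 0, "z": 0, "wx": 0, "wy": 0, "wz": 0},
    {"hand": 42, "x": 0, "y": 0, "z": 0, "wx": 0, "wy": 0, "wz": 0},
    {"hand": 35, "x": 0, "y": 0, "z": 0, "wx": 0, "wy": 0, "wz": 0},
    {"hand": 30, "x": 0, "y": 0, "z": 0, "wx": 0, "wy": 0, "wz": 0},
    {"hand": 30, "x": 0, "y": 0, "z": 0, "wx": 0, "wy": 0, "wz": 0},
    {"hand": 30, "x": 0, "y": 0, "z": 0, "wx": 0, "wy": 0, "wz": 0}
  ]
}}

```text
time_s: 5.4
position: [0.5721, 0.0462, 0.1114]
tcp_rot: [[-0.942, 0.336, -0.0], [0.336, 0.942, -0.0], [-0.0, -0.0, -1.0]]
force: [-0.6, -0.6, 1.5]
opening: 0.475
```

{"fn": "move_arm", "kwargs": {
  "moves": [
    {"hand": 30, "x": 0, "y": 0, "z": -0.1, "wx": 0, "wy": 0, "wz": 0},
    {"hand": 30, "x": 0, "y": 0, "z": -0.2, "wx": 0, "wy": 0, "wz": 0},
    {"hand": 30, "x": 0, "y": 0, "z": -0.4, "wx": 0, "wy": 0, "wz": 0},
    {"hand": 30, "x": 0, "y": 0, "z": -0.5, "wx": 0, "wy": 0, "wz": 0},
    {"hand": 30, "x": 0, "y": 0, "z": -0.5, "wx": 0, "wy": 0, "wz": 0},
    {"hand": 30, "x": 0, "y": 0, "z": -0.4, "wx": 0, "wy": 0, "wz": 0},
    {"hand": 30, "x": 0, "y": 0, "z": -0.2, "wx": 0, "wy": 0, "wz": 0},
    {"hand": 30, "x": 0, "y": 0, "z": -0.1, "wx": 0, "wy": 0, "wz": 0},
    {"hand": 30, "x": 0, "y": 0, "z": 0, "wx": 0, "wy": 0, "wz": 0},
    {"hand": 30, "x": 0, "y": 0, "z": 0, "wx": 0, "wy": 0, "wz": 0},
    {"hand": 30, "x": 0, "y": 0, "z": 0, "wx": 0, "wy": 0, "wz": 0},
    {"hand": 30, "x": 0, "y": 0, "z": 0, "wx": 0, "wy": 0, "wz": 0}
  ]
}}

```text
time_s: 6.6
position: [0.5718, 0.0464, 0.1708]
tcp_rot: [[-0.942, 0.336, -0.001], [0.336, 0.942, 0.0], [0.001, -0.0, -1.0]]
force: [0.0, 0.5, -6.6]
opening: 0.474
```

```bash
python3 m.py pics/w4.png 20
```

```text
6.6 [0.5718 0.0464 0.1708] 0.47353822416317004
[[-0.9418  0.3361 -0.0011]
 [ 0.3361  0.9418  0.0001]
 [ 0.0011 -0.0003 -1.    ]]
[ -6.5181  30.0438  92.5113  -0.0013  57.5071 -76.875 ]
322.6464826947257 350.88266825491365 [0.6159 0.0314 0.144 ] [0.5818 0.0436 0.2038] [-1.8661  0.0273  2.3895]
322.60630091169014 282.6778335221449 [0.5769 0.0453 0.144 ] [0.5559 0.0528 0.2019] [-0.2107  0.0274  2.3912]
38.82458199650468 94.89923572527844 [ 0.4413 -0.0503  0.144 ] [ 0.4414 -0.05    0.1445] [ 3.6142 -5.3972  2.3967]
F [ 0.1873 -0.0059 -6.708 ] [0.4828 0.5732 0.4831] tau,pos [ -0.0004 -44.7659 -16.6781  -0.0183   0.0786  -0.       0.5721   0.0464
   0.1713]
```

View pics/w4.png

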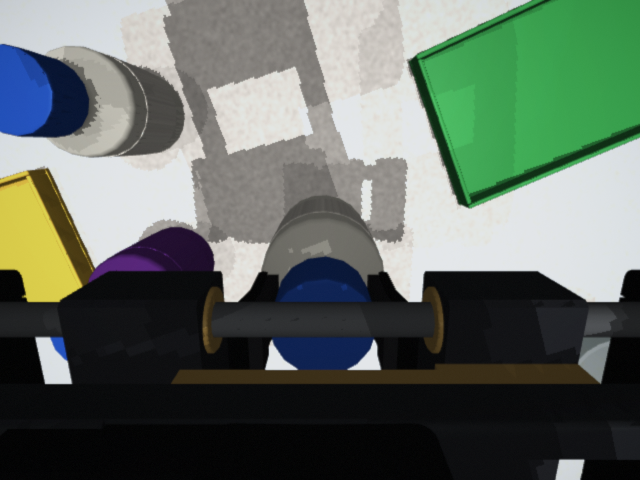

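The lifted load is 6.7–7.0 N, about 0.70 kg, so A is heavy and goes to the green tray's far slot at (0.522, 0.327). The wrist view shows the cap at (322,310) held centred between the fingers.

{"fn": "move_arm", "kwargs": {
  "moves": [
    {"hand": 30, "x": 0.17, "y": 0.3, "z": 0, "wx": 0, "wy": 0, "wz": 0},
    {"hand": 30, "x": 0.34, "y": 0.6, "z": 0, "wx": 0, "wy": 0, "wz": 0},
    {"hand": 30, "x": 0.46, "y": 0.8, "z": 0, "wx": 0, "wy": 0, "wz": 0},
    {"hand": 30, "x": 0.46, "y": 0.8, "z": 0, "wx": 0, "wy": 0, "wz": 0},
    {"hand": 30, "x": 0.46, "y": 0.8, "z": 0, "wx": 0, "wy": 0, "wz": 0},
    {"hand": 30, "x": 0.46, "y": 0.8, "z": 0, "wx": 0, "wy": 0, "wz": 0},
    {"hand": 30, "x": 0.46, "y": 0.8, "z": 0, "wx": 0, "wy": 0, "wz": 0},
    {"hand": 30, "x": 0.46, "y": 0.8, "z": 0, "wx": 0, "wy": 0, "wz": 0},
    {"hand": 30, "x": 0.46, "y": 0.8, "z": 0, "wx": 0, "wy": 0, "wz": 0},
    {"hand": 30, "x": 0.46, "y": 0.8, "z": 0, "wx": 0, "wy": 0, "wz": 0},
    {"hand": 30, "x": 0.46, "y": 0.8, "z": 0, "wx": 0, "wy": 0, "wz": 0},
    {"hand": 30, "x": 0.46, "y": 0.8, "z": 0, "wx": 0, "wy": 0, "wz": 0},
    {"hand": 30, "x": 0.34, "y": 0.6, "z": 0, "wx": 0, "wy": 0, "wz": 0},
    {"hand": 30, "x": 0.21, "y": 0.4, "z": 0, "wx": 0, "wy": 0, "wz": 0},
    {"hand": 30, "x": 0, "y": 0, "z": 0, "wx": 0, "wy": 0, "wz": 0},
    {"hand": 30, "x": 0, "y": 0, "z": 0, "wx": 0, "wy": 0, "wz": 0},
    {"hand": 30, "x": 0, "y": 0, "z": 0, "wx": 0, "wy": 0, "wz": 0}
  ]
}}

```text
time_s: 9.35
position: [0.5222, 0.326, 0.1712]
tcp_rot: [[-0.942, 0.337, -0.0], [0.337, 0.942, -0.001], [0.0, -0.001, -1.0]]
force: [-0.7, -0.3, -7.0]
opening: 0.475
```

Run:
```python
from rig import bot,vision
from h import *
c=vision.capture("scene"); cv2.imwrite("pics/s5.png",c["image"][:,:,::-1])
```

```text
(no output)
```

View pics/s5.png

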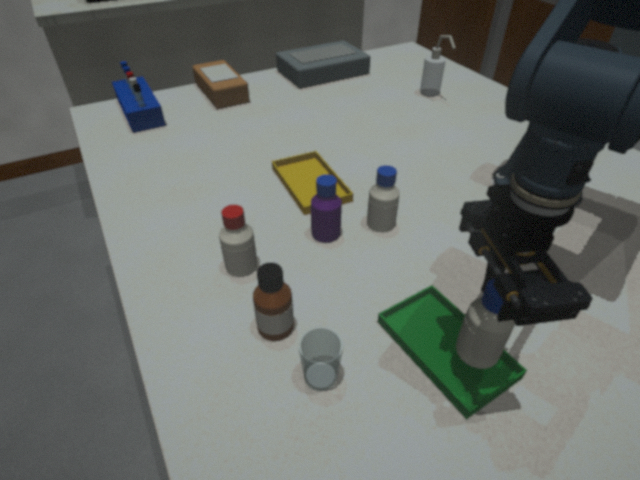

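The scene view shows the bottle at (485,335), upright over the green tray. The floor should be met at TCP z ≈ 0.1154, so I lower slowly near the end.

{"fn": "move_arm", "kwargs": {
  "moves": [
    {"hand": 30, "x": 0, "y": 0, "z": 0.15, "wx": 0, "wy": 0, "wz": 0},
    {"hand": 30, "x": 0, "y": 0, "z": 0.3, "wx": 0, "wy": 0, "wz": 0},
    {"hand": 30, "x": 0, "y": 0, "z": 0.4, "wx": 0, "wy": 0, "wz": 0},
    {"hand": 30, "x": 0, "y": 0, "z": 0.4, "wx": 0, "wy": 0, "wz": 0},
    {"hand": 30, "x": 0, "y": 0, "z": 0.3, "wx": 0, "wy": 0, "wz": 0},
    {"hand": 30, "x": 0, "y": 0, "z": 0.25, "wx": 0, "wy": 0, "wz": 0},
    {"hand": 30, "x": 0, "y": 0, "z": 0.15, "wx": 0, "wy": 0, "wz": 0},
    {"hand": 30, "x": 0, "y": 0, "z": 0.1, "wx": 0, "wy": 0, "wz": 0},
    {"hand": 30, "x": 0, "y": 0, "z": 0.08, "wx": 0, "wy": 0, "wz": 0},
    {"hand": 30, "x": 0, "y": 0, "z": 0.04, "wx": 0, "wy": 0, "wz": 0},
    {"hand": 30, "x": 0, "y": 0, "z": 0, "wx": 0, "wy": 0, "wz": 0},
    {"hand": 30, "x": 0, "y": 0, "z": 0, "wx": 0, "wy": 0, "wz": 0},
    {"hand": 30, "x": 0, "y": 0, "z": 0, "wx": 0, "wy": 0, "wz": 0}
  ]
}}

```text
time_s: 10.7
position: [0.5222, 0.3271, 0.1173]
tcp_rot: [[-0.942, 0.336, 0.001], [0.336, 0.942, 0.0], [-0.0, 0.0, -1.0]]
force: [-0.7, 0.4, -6.1]
opening: 0.475
```

{"fn": "move_arm", "kwargs": {
  "moves": [
    {"hand": 30, "x": 0, "y": 0, "z": 0.03, "wx": 0, "wy": 0, "wz": 0},
    {"hand": 30, "x": 0, "y": 0, "z": 0, "wx": 0, "wy": 0, "wz": 0},
    {"hand": 30, "x": 0, "y": 0, "z": 0, "wx": 0, "wy": 0, "wz": 0}
  ]
}}

```text
time_s: 11.0
position: [0.522, 0.327, 0.1163]
tcp_rot: [[-0.942, 0.336, -0.0], [0.336, 0.942, -0.0], [0.0, -0.0, -1.0]]
force: [-0.2, -0.8, -7.2]
opening: 0.476
```

{"fn": "move_arm", "kwargs": {
  "moves": [
    {"hand": 30, "x": 0, "y": 0, "z": 0.03, "wx": 0, "wy": 0, "wz": 0},
    {"hand": 30, "x": 0, "y": 0, "z": 0, "wx": 0, "wy": 0, "wz": 0},
    {"hand": 30, "x": 0, "y": 0, "z": 0, "wx": 0, "wy": 0, "wz": 0}
  ]
}}

```text
time_s: 11.3
position: [0.522, 0.327, 0.1155]
tcp_rot: [[-0.942, 0.336, -0.0], [0.336, 0.942, -0.0], [0.0, -0.0, -1.0]]
force: [-0.0, -0.1, -7.4]
opening: 0.474
```

{"fn": "move_arm", "kwargs": {
  "moves": [
    {"hand": 30, "x": 0, "y": 0, "z": 0.02, "wx": 0, "wy": 0, "wz": 0},
    {"hand": 30, "x": 0, "y": 0, "z": 0, "wx": 0, "wy": 0, "wz": 0},
    {"hand": 30, "x": 0, "y": 0, "z": 0, "wx": 0, "wy": 0, "wz": 0}
  ]
}}

```text
time_s: 11.6
position: [0.5221, 0.327, 0.1155]
tcp_rot: [[-0.942, 0.336, 0.0], [0.336, 0.942, 0.0], [-0.0, 0.0, -1.0]]
force: [-0.7, -0.2, -3.0]
opening: 0.472
```

Force is falling at z = 0.1155, so contact has begun. One more small step should unload it.

{"fn": "move_arm", "kwargs": {
  "moves": [
    {"hand": 30, "x": 0, "y": 0, "z": 0.02, "wx": 0, "wy": 0, "wz": 0},
    {"hand": 30, "x": 0, "y": 0, "z": 0, "wx": 0, "wy": 0, "wz": 0},
    {"hand": 30, "x": 0, "y": 0, "z": 0, "wx": 0, "wy": 0, "wz": 0}
  ]
}}

```text
time_s: 11.9
position: [0.5222, 0.327, 0.1154]
tcp_rot: [[-0.942, 0.336, 0.001], [0.336, 0.942, 0.0], [-0.001, 0.0, -1.0]]
force: [-1.6, -2.4, 3.9]
opening: 0.477
```

Contact is established. Next: release, then rise.

{"fn": "move_arm", "kwargs": {
  "moves": [
    {"hand": 42, "x": 0, "y": 0, "z": 0, "wx": 0, "wy": 0, "wz": 0},
    {"hand": 46, "x": 0, "y": 0, "z": 0, "wx": 0, "wy": 0, "wz": 0},
    {"hand": 55, "x": 0, "y": 0, "z": 0, "wx": 0, "wy": 0, "wz": 0},
    {"hand": 70, "x": 0, "y": 0, "z": 0, "wx": 0, "wy": 0, "wz": 0},
    {"hand": 87, "x": 0, "y": 0, "z": 0, "wx": 0, "wy": 0, "wz": 0},
    {"hand": 87, "x": 0, "y": 0, "z": 0, "wx": 0, "wy": 0, "wz": 0},
    {"hand": 87, "x": 0, "y": 0, "z": -0.3, "wx": 0, "wy": 0, "wz": 0},
    {"hand": 87, "x": 0, "y": 0, "z": -0.7, "wx": 0, "wy": 0, "wz": 0},
    {"hand": 87, "x": 0, "y": 0, "z": -0.8, "wx": 0, "wy": 0, "wz": 0},
    {"hand": 87, "x": 0, "y": 0, "z": -0.8, "wx": 0, "wy": 0, "wz": 0},
    {"hand": 87, "x": 0, "y": 0, "z": -0.8, "wx": 0, "wy": 0, "wz": 0},
    {"hand": 87, "x": 0, "y": 0, "z": -0.6, "wx": 0, "wy": 0, "wz": 0}
  ]
}}

```text
time_s: 13.1
position: [0.5225, 0.3273, 0.2166]
tcp_rot: [[-0.942, 0.336, 0.002], [0.336, 0.942, 0.001], [-0.002, 0.002, -1.0]]
force: [0.3, -0.1, 0.2]
opening: 0.998
```

```bash
python3 m.py pics/w6.png 1
```

```text
13.1 [0.5225 0.3273 0.2166] 0.9981930515945354
[[-0.9418  0.3361  0.0021]
 [ 0.3361  0.9418  0.0009]
 [-0.0017  0.0016 -1.    ]]
[ 21.6912  29.8879  83.8157   0.0024  66.1631 -48.6732]
321.46437547489626 250.71523759424863 [0.5232 0.3271 0.144 ] [0.5224 0.3274 0.147 ] [-0.0205 -0.0061  4.2239]
F [-0.1051  0.7283  0.7711] [0. 0. 0.] tau,pos [  0.0728 -43.391  -17.0577   0.0177   0.2678  -0.0012   0.5236   0.3278
   0.2176]
```

View pics/w6.png

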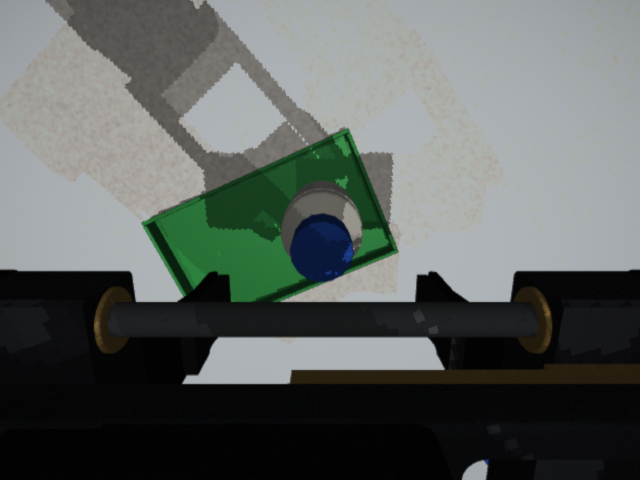

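A stands upright in the tray, cap at (321,250), top at z ≈ 0.147. Now to B.

{"fn": "move_arm", "kwargs": {
  "moves": [
    {"hand": 87, "x": -0.1, "y": -0.4, "z": 0, "wx": 0, "wy": 0, "wz": 0},
    {"hand": 87, "x": -0.1, "y": -0.85, "z": 0, "wx": 0, "wy": 0, "wz": 0},
    {"hand": 87, "x": -0.1, "y": -0.85, "z": 0, "wx": 0, "wy": 0, "wz": 0},
    {"hand": 87, "x": -0.1, "y": -0.85, "z": 0, "wx": 0, "wy": 0, "wz": 0},
    {"hand": 87, "x": -0.1, "y": -0.85, "z": 0, "wx": 0, "wy": 0, "wz": 0},
    {"hand": 87, "x": -0.1, "y": -0.85, "z": 0, "wx": 0, "wy": 0, "wz": 0},
    {"hand": 87, "x": -0.1, "y": -0.85, "z": 0, "wx": 0, "wy": 0, "wz": 0},
    {"hand": 87, "x": -0.1, "y": -0.85, "z": 0, "wx": 0, "wy": 0, "wz": 0},
    {"hand": 87, "x": -0.1, "y": -0.85, "z": 0, "wx": 0, "wy": 0, "wz": 0},
    {"hand": 87, "x": -0.1, "y": -0.85, "z": 0, "wx": 0, "wy": 0, "wz": 0},
    {"hand": 87, "x": -0.1, "y": -0.85, "z": 0, "wx": 0, "wy": 0, "wz": 0},
    {"hand": 87, "x": -0.1, "y": -0.85, "z": 0, "wx": 0, "wy": 0, "wz": 0},
    {"hand": 87, "x": -0.1, "y": -0.85, "z": 0, "wx": 0, "wy": 0, "wz": 0},
    {"hand": 87, "x": -0.1, "y": -0.85, "z": 0, "wx": 0, "wy": 0, "wz": 0},
    {"hand": 87, "x": -0.1, "y": -0.85, "z": 0, "wx": 0, "wy": 0, "wz": 0},
    {"hand": 87, "x": -0.1, "y": -0.85, "z": 0, "wx": 0, "wy": 0, "wz": 0},
    {"hand": 87, "x": -0.1, "y": -0.85, "z": 0, "wx": 0, "wy": 0, "wz": 0},
    {"hand": 87, "x": -0.1, "y": -0.85, "z": 0, "wx": 0, "wy": 0, "wz": 0},
    {"hand": 87, "x": -0.1, "y": -0.6, "z": 0, "wx": 0, "wy": 0, "wz": 0},
    {"hand": 87, "x": 0, "y": -0.43, "z": 0, "wx": 0, "wy": 0, "wz": 0}
  ]
}}

```text
time_s: 15.2
position: [0.4321, -0.0639, 0.2137]
tcp_rot: [[-0.941, 0.337, -0.002], [0.337, 0.941, 0.001], [0.002, -0.0, -1.0]]
force: [-0.0, -0.1, 0.5]
opening: 0.996
```

{"fn": "move_arm", "kwargs": {
  "moves": [
    {"hand": 87, "x": 0, "y": 0, "z": 0, "wx": 0, "wy": 0, "wz": 0},
    {"hand": 87, "x": 0, "y": 0, "z": 0, "wx": 0, "wy": 0, "wz": 0},
    {"hand": 87, "x": 0, "y": 0, "z": 0, "wx": 0, "wy": 0, "wz": 0}
  ]
}}

```text
time_s: 15.5
position: [0.4331, -0.0622, 0.2144]
tcp_rot: [[-0.942, 0.336, -0.001], [0.336, 0.942, 0.0], [0.001, 0.0, -1.0]]
force: [0.4, -0.1, 0.1]
opening: 0.997
```

```bash
python3 m.py pics/w7.png 10
```

```text
15.5 [ 0.4331 -0.0622  0.2144] 0.9969490298298342
[[-0.942   0.3356 -0.0005]
 [ 0.3356  0.942   0.0005]
 [ 0.0006  0.0003 -1.    ]]
[-22.8784  16.5758 108.3799   0.0154  55.081  -93.2804]
320.84856811381815 251.7478170605117 [ 0.4335 -0.0628  0.144 ] [ 0.4335 -0.0629  0.1438] [-0.0256 -0.0201  4.1346]
F [-0.0456 -0.1762  0.0488] [0.4744 0.5515 0.416 ] tau,pos [ -0.0072 -29.0479 -14.1491  -0.034    0.0753   0.0004   0.4334  -0.0625
   0.2146]
```

View pics/w7.png

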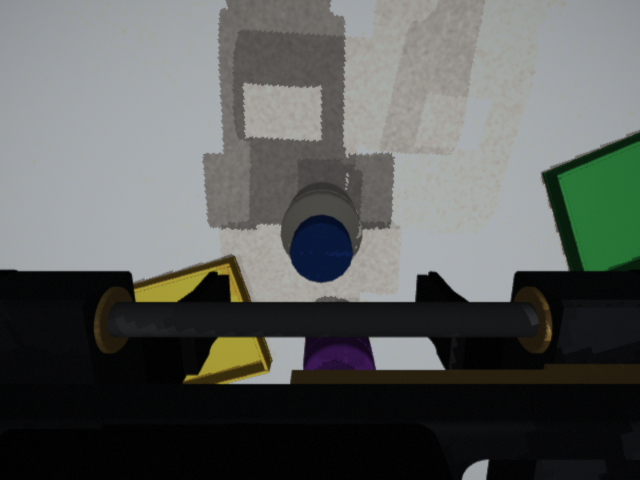

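B's cap at (321,252) is centred within 1 mm. Descend, grip and lift.

{"fn": "move_arm", "kwargs": {
  "moves": [
    {"hand": 87, "x": 0, "y": 0, "z": 0.3, "wx": 0, "wy": 0, "wz": 0},
    {"hand": 87, "x": 0, "y": 0, "z": 0.7, "wx": 0, "wy": 0, "wz": 0},
    {"hand": 87, "x": 0, "y": 0, "z": 0.7, "wx": 0, "wy": 0, "wz": 0},
    {"hand": 87, "x": 0, "y": 0, "z": 0.7, "wx": 0, "wy": 0, "wz": 0},
    {"hand": 87, "x": 0, "y": 0, "z": 0.7, "wx": 0, "wy": 0, "wz": 0},
    {"hand": 87, "x": 0, "y": 0, "z": 0.6, "wx": 0, "wy": 0, "wz": 0},
    {"hand": 87, "x": 0, "y": 0, "z": 0.3, "wx": 0, "wy": 0, "wz": 0},
    {"hand": 87, "x": 0, "y": 0, "z": 0.14, "wx": 0, "wy": 0, "wz": 0},
    {"hand": 87, "x": 0, "y": 0, "z": 0, "wx": 0, "wy": 0, "wz": 0},
    {"hand": 60, "x": 0, "y": 0, "z": 0, "wx": 0, "wy": 0, "wz": 0},
    {"hand": 52, "x": 0, "y": 0, "z": 0, "wx": 0, "wy": 0, "wz": 0},
    {"hand": 46, "x": 0, "y": 0, "z": 0, "wx": 0, "wy": 0, "wz": 0},
    {"hand": 42, "x": 0, "y": 0, "z": 0, "wx": 0, "wy": 0, "wz": 0},
    {"hand": 35, "x": 0, "y": 0, "z": 0, "wx": 0, "wy": 0, "wz": 0},
    {"hand": 30, "x": 0, "y": 0, "z": 0, "wx": 0, "wy": 0, "wz": 0},
    {"hand": 30, "x": 0, "y": 0, "z": 0, "wx": 0, "wy": 0, "wz": 0},
    {"hand": 30, "x": 0, "y": 0, "z": 0, "wx": 0, "wy": 0, "wz": 0}
  ]
}}

```text
time_s: 17.75
position: [0.4333, -0.063, 0.1111]
tcp_rot: [[-0.942, 0.336, -0.0], [0.336, 0.942, -0.0], [-0.0, -0.0, -1.0]]
force: [-0.3, -1.2, 0.5]
opening: 0.476
```

{"fn": "move_arm", "kwargs": {
  "moves": [
    {"hand": 30, "x": 0, "y": 0, "z": -0.1, "wx": 0, "wy": 0, "wz": 0},
    {"hand": 30, "x": 0, "y": 0, "z": -0.2, "wx": 0, "wy": 0, "wz": 0},
    {"hand": 30, "x": 0, "y": 0, "z": -0.4, "wx": 0, "wy": 0, "wz": 0},
    {"hand": 30, "x": 0, "y": 0, "z": -0.5, "wx": 0, "wy": 0, "wz": 0},
    {"hand": 30, "x": 0, "y": 0, "z": -0.5, "wx": 0, "wy": 0, "wz": 0},
    {"hand": 30, "x": 0, "y": 0, "z": -0.4, "wx": 0, "wy": 0, "wz": 0},
    {"hand": 30, "x": 0, "y": 0, "z": -0.2, "wx": 0, "wy": 0, "wz": 0},
    {"hand": 30, "x": 0, "y": 0, "z": -0.1, "wx": 0, "wy": 0, "wz": 0},
    {"hand": 30, "x": 0, "y": 0, "z": 0, "wx": 0, "wy": 0, "wz": 0},
    {"hand": 30, "x": 0, "y": 0, "z": 0, "wx": 0, "wy": 0, "wz": 0},
    {"hand": 30, "x": 0, "y": 0, "z": 0, "wx": 0, "wy": 0, "wz": 0},
    {"hand": 30, "x": 0, "y": 0, "z": 0, "wx": 0, "wy": 0, "wz": 0}
  ]
}}

```text
time_s: 18.95
position: [0.433, -0.0627, 0.1707]
tcp_rot: [[-0.942, 0.336, -0.001], [0.336, 0.942, 0.0], [0.001, 0.0, -1.0]]
force: [1.0, -0.5, -7.0]
opening: 0.472
```

```bash
python3 m.py pics/w8.png 20
```

```text
18.95 [ 0.433  -0.0627  0.1707] 0.4717248350914206
[[-0.9418  0.3362 -0.001 ]
 [ 0.3362  0.9418  0.0004]
 [ 0.001   0.     -1.    ]]
[-22.9395  20.8923 111.2492  -0.0009  47.9183 -93.2948]
323.2494851994852 351.0861003861004 [ 0.4773 -0.0775  0.144 ] [ 0.4426 -0.0652  0.2047] [-1.8682  0.0407  2.3844]
322.57678395264713 282.72076071467717 [ 0.4381 -0.0639  0.144 ] [ 0.4168 -0.0562  0.2028] [-0.2097  0.0263  2.3861]
F [-0.0653  0.0422 -6.7572] [0.5813 0.4732 0.5929] tau,pos [ -0.0008 -33.443  -13.3629  -0.0319   0.0683   0.       0.4333  -0.0628
   0.171 ]
```

View pics/w8.png

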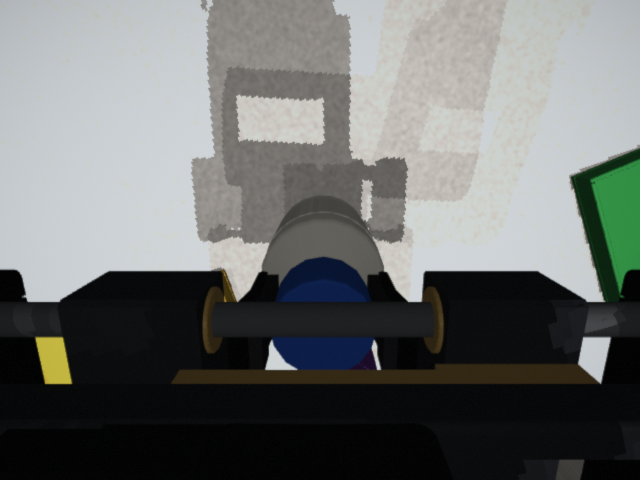

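B also reads 6.76 N, about 0.69 kg, so it is heavy. It goes to the green tray's near slot at (0.529, 0.217). The wrist view shows its cap held centred at (322,315).

{"fn": "move_arm", "kwargs": {
  "moves": [
    {"hand": 30, "x": 0.01, "y": 0.3, "z": 0, "wx": 0, "wy": 0, "wz": 0},
    {"hand": 30, "x": 0.01, "y": 0.6, "z": 0, "wx": 0, "wy": 0, "wz": 0},
    {"hand": 30, "x": 0.01, "y": 0.8, "z": 0, "wx": 0, "wy": 0, "wz": 0},
    {"hand": 30, "x": 0.01, "y": 0.8, "z": 0, "wx": 0, "wy": 0, "wz": 0},
    {"hand": 30, "x": 0.01, "y": 0.8, "z": 0, "wx": 0, "wy": 0, "wz": 0},
    {"hand": 30, "x": 0.01, "y": 0.8, "z": 0, "wx": 0, "wy": 0, "wz": 0},
    {"hand": 30, "x": 0.01, "y": 0.8, "z": 0, "wx": 0, "wy": 0, "wz": 0},
    {"hand": 30, "x": 0.01, "y": 0.8, "z": 0, "wx": 0, "wy": 0, "wz": 0},
    {"hand": 30, "x": 0.01, "y": 0.8, "z": 0, "wx": 0, "wy": 0, "wz": 0},
    {"hand": 30, "x": 0.01, "y": 0.8, "z": 0, "wx": 0, "wy": 0, "wz": 0},
    {"hand": 30, "x": 0.01, "y": 0.8, "z": 0, "wx": 0, "wy": 0, "wz": 0},
    {"hand": 30, "x": 0.01, "y": 0.8, "z": 0, "wx": 0, "wy": 0, "wz": 0},
    {"hand": 30, "x": 0.01, "y": 0.8, "z": 0, "wx": 0, "wy": 0, "wz": 0},
    {"hand": 30, "x": 0.01, "y": 0.8, "z": 0, "wx": 0, "wy": 0, "wz": 0},
    {"hand": 30, "x": 0.01, "y": 0.6, "z": 0, "wx": 0, "wy": 0, "wz": 0},
    {"hand": 30, "x": 0.01, "y": 0.4, "z": 0, "wx": 0, "wy": 0, "wz": 0},
    {"hand": 30, "x": 0, "y": 0.33, "z": 0, "wx": 0, "wy": 0, "wz": 0},
    {"hand": 30, "x": 0, "y": 0, "z": 0, "wx": 0, "wy": 0, "wz": 0},
    {"hand": 30, "x": 0, "y": 0, "z": 0, "wx": 0, "wy": 0, "wz": 0},
    {"hand": 30, "x": 0, "y": 0, "z": 0, "wx": 0, "wy": 0, "wz": 0}
  ]
}}

```text
time_s: 22.0
position: [0.5285, 0.2163, 0.1709]
tcp_rot: [[-0.942, 0.337, -0.001], [0.337, 0.942, -0.001], [0.001, -0.001, -1.0]]
force: [0.4, -0.1, -6.7]
opening: 0.472
```

Run:
```python
from rig import bot,vision
from h import *
c=vision.capture("scene"); cv2.imwrite("pics/s9.png",c["image"][:,:,::-1])
```

```text
(no output)
```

View pics/s9.png

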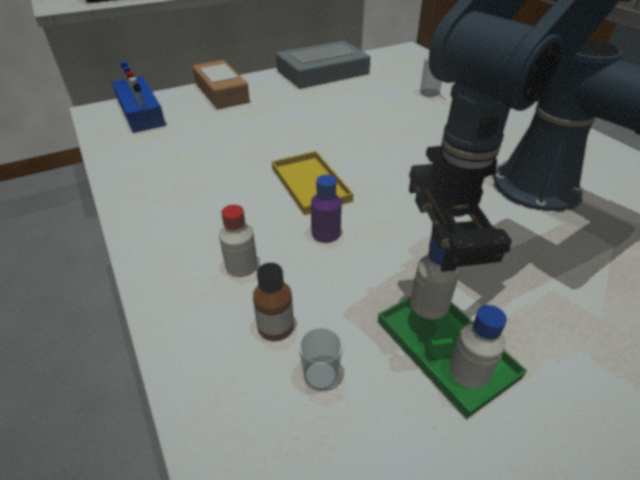

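A stands at (477,350) and B hangs over the near slot at (434,285), clear of A. Lowering now.

{"fn": "move_arm", "kwargs": {
  "moves": [
    {"hand": 30, "x": 0, "y": 0, "z": 0.15, "wx": 0, "wy": 0, "wz": 0},
    {"hand": 30, "x": 0, "y": 0, "z": 0.3, "wx": 0, "wy": 0, "wz": 0},
    {"hand": 30, "x": 0, "y": 0, "z": 0.4, "wx": 0, "wy": 0, "wz": 0},
    {"hand": 30, "x": 0, "y": 0, "z": 0.4, "wx": 0, "wy": 0, "wz": 0},
    {"hand": 30, "x": 0, "y": 0, "z": 0.3, "wx": 0, "wy": 0, "wz": 0},
    {"hand": 30, "x": 0, "y": 0, "z": 0.25, "wx": 0, "wy": 0, "wz": 0},
    {"hand": 30, "x": 0, "y": 0, "z": 0.15, "wx": 0, "wy": 0, "wz": 0},
    {"hand": 30, "x": 0, "y": 0, "z": 0.1, "wx": 0, "wy": 0, "wz": 0},
    {"hand": 30, "x": 0, "y": 0, "z": 0.08, "wx": 0, "wy": 0, "wz": 0},
    {"hand": 30, "x": 0, "y": 0, "z": 0.04, "wx": 0, "wy": 0, "wz": 0},
    {"hand": 30, "x": 0, "y": 0, "z": 0, "wx": 0, "wy": 0, "wz": 0},
    {"hand": 30, "x": 0, "y": 0, "z": 0.02, "wx": 0, "wy": 0, "wz": 0},
    {"hand": 30, "x": 0, "y": 0, "z": 0, "wx": 0, "wy": 0, "wz": 0},
    {"hand": 30, "x": 0, "y": 0, "z": 0, "wx": 0, "wy": 0, "wz": 0}
  ]
}}

```text
time_s: 23.45
position: [0.529, 0.2171, 0.1165]
tcp_rot: [[-0.942, 0.336, 0.0], [0.336, 0.942, 0.0], [-0.0, 0.0, -1.0]]
force: [-0.6, 0.3, -7.4]
opening: 0.477
```

{"fn": "move_arm", "kwargs": {
  "moves": [
    {"hand": 30, "x": 0, "y": 0, "z": 0.02, "wx": 0, "wy": 0, "wz": 0},
    {"hand": 30, "x": 0, "y": 0, "z": 0, "wx": 0, "wy": 0, "wz": 0},
    {"hand": 30, "x": 0, "y": 0, "z": 0, "wx": 0, "wy": 0, "wz": 0}
  ]
}}

```text
time_s: 23.75
position: [0.5289, 0.2171, 0.1158]
tcp_rot: [[-0.942, 0.336, -0.0], [0.336, 0.942, -0.0], [0.0, -0.0, -1.0]]
force: [-0.2, 0.2, -7.4]
opening: 0.48
```

{"fn": "move_arm", "kwargs": {
  "moves": [
    {"hand": 30, "x": 0, "y": 0, "z": 0.02, "wx": 0, "wy": 0, "wz": 0},
    {"hand": 30, "x": 0, "y": 0, "z": 0, "wx": 0, "wy": 0, "wz": 0},
    {"hand": 30, "x": 0, "y": 0, "z": 0, "wx": 0, "wy": 0, "wz": 0}
  ]
}}

```text
time_s: 24.05
position: [0.529, 0.2171, 0.1153]
tcp_rot: [[-0.942, 0.336, -0.0], [0.336, 0.942, 0.0], [0.0, -0.0, -1.0]]
force: [0.2, -0.1, -7.5]
opening: 0.473
```

{"fn": "move_arm", "kwargs": {
  "moves": [
    {"hand": 30, "x": 0, "y": 0, "z": 0.02, "wx": 0, "wy": 0, "wz": 0},
    {"hand": 30, "x": 0, "y": 0, "z": 0, "wx": 0, "wy": 0, "wz": 0},
    {"hand": 30, "x": 0, "y": 0, "z": 0, "wx": 0, "wy": 0, "wz": 0}
  ]
}}

```text
time_s: 24.35
position: [0.5291, 0.217, 0.1152]
tcp_rot: [[-0.942, 0.336, 0.0], [0.336, 0.942, -0.0], [-0.0, 0.0, -1.0]]
force: [-0.4, -0.7, -2.4]
opening: 0.472
```

Contact again; one more step, then release and rise.

{"fn": "move_arm", "kwargs": {
  "moves": [
    {"hand": 30, "x": 0, "y": 0, "z": 0.02, "wx": 0, "wy": 0, "wz": 0},
    {"hand": 30, "x": 0, "y": 0, "z": 0, "wx": 0, "wy": 0, "wz": 0},
    {"hand": 30, "x": 0, "y": 0, "z": 0, "wx": 0, "wy": 0, "wz": 0}
  ]
}}

```text
time_s: 24.65
position: [0.5292, 0.217, 0.1151]
tcp_rot: [[-0.942, 0.336, 0.001], [0.336, 0.942, -0.0], [-0.001, 0.0, -1.0]]
force: [-2.2, -2.1, 5.7]
opening: 0.475
```

{"fn": "move_arm", "kwargs": {
  "moves": [
    {"hand": 42, "x": 0, "y": 0, "z": 0, "wx": 0, "wy": 0, "wz": 0},
    {"hand": 46, "x": 0, "y": 0, "z": 0, "wx": 0, "wy": 0, "wz": 0},
    {"hand": 55, "x": 0, "y": 0, "z": 0, "wx": 0, "wy": 0, "wz": 0},
    {"hand": 70, "x": 0, "y": 0, "z": 0, "wx": 0, "wy": 0, "wz": 0},
    {"hand": 75, "x": 0, "y": 0, "z": 0, "wx": 0, "wy": 0, "wz": 0},
    {"hand": 75, "x": 0, "y": 0, "z": 0, "wx": 0, "wy": 0, "wz": 0},
    {"hand": 75, "x": 0, "y": 0, "z": -0.3, "wx": 0, "wy": 0, "wz": 0},
    {"hand": 75, "x": 0, "y": 0, "z": -0.7, "wx": 0, "wy": 0, "wz": 0},
    {"hand": 75, "x": 0, "y": 0, "z": -0.8, "wx": 0, "wy": 0, "wz": 0},
    {"hand": 75, "x": 0, "y": 0, "z": -0.8, "wx": 0, "wy": 0, "wz": 0},
    {"hand": 75, "x": 0, "y": 0, "z": -0.8, "wx": 0, "wy": 0, "wz": 0},
    {"hand": 75, "x": 0, "y": 0, "z": -0.6, "wx": 0, "wy": 0, "wz": 0},
    {"hand": 75, "x": 0, "y": 0, "z": 0, "wx": 0, "wy": 0, "wz": 0},
    {"hand": 75, "x": 0, "y": 0, "z": 0, "wx": 0, "wy": 0, "wz": 0},
    {"hand": 75, "x": 0, "y": 0, "z": 0, "wx": 0, "wy": 0, "wz": 0}
  ]
}}

```text
time_s: 26.15
position: [0.5282, 0.2169, 0.2134]
tcp_rot: [[-0.942, 0.336, -0.002], [0.336, 0.942, -0.0], [0.002, -0.001, -1.0]]
force: [-0.7, -0.1, -0.1]
opening: 0.863
```

```bash
python3 m.py pics/w10.png 2
python3 - <<'E'
from rig import bot,vision
from h import *
import pickle
np.set_printoptions(precision=4,suppress=True)
c=vision.capture("scene"); cv2.imwrite("pics/s10.png",c["image"][:,:,::-1])
a=pickle.load(open("scene.pkl","rb"))
for n,cc in (("before",a),("after",c)):
  for k in ["red","blue"]:
    for b in blobs(cc,*R[k]):
        M=cv2.moments(b);print(n,k,M['m10']/M['m00'],M['m01']/M['m00'])
d=np.abs(c["image"].astype(int)-a["image"]).sum(2)
print("diff around bystanders",d[200:390,210:345].max(),d[200:390,210:345].mean())
E
```

```text
26.15 [0.5282 0.2169 0.2134] 0.8633631382828597
[[-0.9418  0.3362 -0.0019]
 [ 0.3362  0.9418 -0.0004]
 [ 0.0017 -0.001  -1.    ]]
[ 11.1158  26.7257  90.4685  -0.0002  62.9173 -59.2401]
323.1114646303956 252.18978682787147 [0.529  0.2176 0.144 ] [0.5276 0.2181 0.1489] [-0.0279  0.0406  4.0969]
486.428754630949 185.96148000379972 [0.5227 0.3275 0.144 ] [0.5215 0.3256 0.149 ] [1.6856 4.0978 4.0957]
F [0.4386 0.564  0.2132] [0.608  0.0095 0.5901] tau,pos [  0.0171 -40.1088 -16.4289   0.0068   0.0917  -0.       0.5283   0.2169
   0.2133]
before blue 357.8825 220.38583333333332
before blue 326.21080368906456 180.58498023715416
before blue 386.3719135802469 171.15277777777777
before blue 134.6247703050349 98.12164645350974
after blue 491.02194475974267 317.2307983352251
after blue 326.28688524590166 180.49453551912566
after blue 134.6405575186494 97.14428739693757
diff around bystanders 311 62.579220272904486
```

View pics/s10.png

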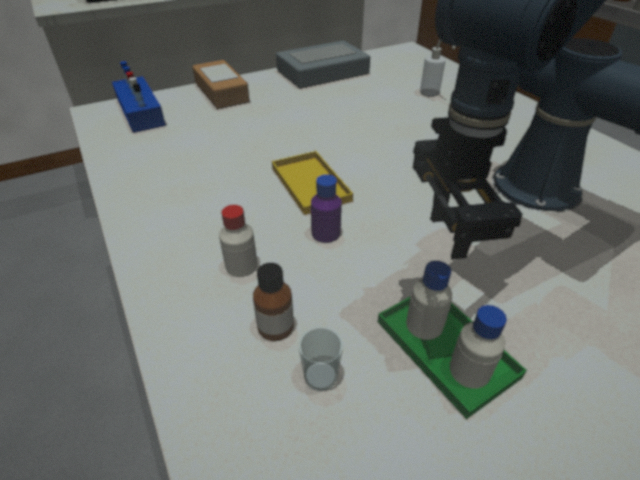

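View pics/w10.png

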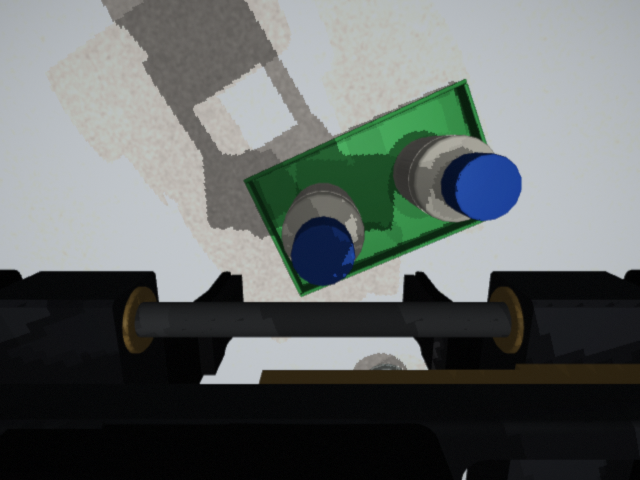

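The scene view shows both bottles upright in the green tray, at (429,305) and (477,350). The red-capped (238,242), amber (273,302), beaker (321,360) and purple (326,210) items are where they started. The gripper is clear, so I'm handing in.

```bash
python3 -c "
from rig import order
print(order.hand_in())"
```

```text
the job is handed in; nothing more can be done
None
```

Both white blue-capped bottles now stand upright in the green stock tray. I handed the job in at about 26 s; it reports no verdict.

- **Weights:** lifted and held still, A averaged 6.7 N and B 6.8 N at the wrist. Single readings ran up to about 7.5 N. Both weigh about 0.7 kg, well over half a kilogram.
- **Placing:** I lowered each bottle in steps of about 0.5 mm, and the wrist force turned upward (3.9 N and 5.7 N) before I released it. The last wrist view puts the caps at (0.523, 0.328) and (0.529, 0.218), within 1 mm of the intended spots. Cap tops read 147–149 mm, about right for standing on the 4 mm floor.
- **Bystanders:** in the last scene view the red-capped, amber and purple bottles and the beaker look unmoved. The purple bottle's cap was within 0.1 px of where it began. The gripper was clear of everything.
- **Checks that did not work:** the before/after image difference around the bystanders told me nothing; I did not look into why, but that region also covers where a moved bottle stood. The red-cap colour mask found nothing, so the red-capped bottle, like the amber one and the beaker, was checked by eye only.
- **Refused call:** the first pair of move calls was refused for missing keys and moved nothing.

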